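Turn over the two-sided sharpening plate on its stand

TASK

The nicks are out of the filling knife, so change the sharpening plate on the sloping stand from its coarse, pitted face to its plain fine face: swing the clamp lever open, take the plate off the two locating pins, turn it over and seat it fully home and flat on the same pins with the plain face outward, its free end still at the top. Then swing the clamp lever fully shut over the plate again, let go, and leave the filling knife, the beaker and the sanding block where they are.

Things in the scene. Friction and masses are not known exactly. Their poses are not given: they have to be found in the camera images.
- plate: Steel two-sided sharpening plate, 180 x 76 x 12 mm, 0.24 to 0.42 kg. Origin at its very centre; x along its length to the free (grip) end, y across, z out of the coarse face, which is covered with rows of round pits; the other face (-z) is plain. Two through holes on its long centre line: round, 19 mm, at x = -50 mm; slot, 17 mm along x by 13 mm, at x = +10 mm. Starts seated, coarse face outward.
- plate_fine (a point): centre of the plain fine face of the plate, at (0, 0, -6 mm) in the plate's frame
- plate_grip (a point): point inside the plate, mid-width and mid-thickness, 15 mm from its free end, at (75, 0, 0 mm) in the plate's frame: a good place to pinch it across its 12 mm thickness. When seated, the top 55 mm of the plate project past the seat, with open space before and behind them.
- stand: Fixed stand of grey steel on a plywood foot, 190 x 124 x 18 mm. Origin under it, on the bench; x away from the robot (at yaw 0), z up. Its front, with the slope and the clamp, looks to -x.
- seat: Aluminium seat of the stand, sloping 60 degrees from the level. Origin on its surface, 153 mm above the bench; x up the slope, y across, z out of the slope. The surface reaches from x = -80 to +35 mm, 76 mm wide, 10 mm thick. A seated plate lies flat on it with its centre at about (-1, 0, 6 mm) and its x along the seat's x; it fits either face outward, but not end for end.
- pin_thick (a point): root of the thick locating pin on the seat's surface, at seat (-50, 0, 0 mm): 16 mm in diameter, 9 mm high along the seat's z, end bevelled by 2 mm; it enters the plate's round hole and stays below the plate's outer face
- pin_thin (a point): root of the thin locating pin, at seat (+10, 0, 0 mm): 10 mm in diameter, 9 mm high along the seat's z, end bevelled by 2 mm; it enters the plate's slot
- clamp (a joint): Hinge of the clamp at the foot of the slope. 0 = shut: its steel nose lies over the lowest 14 mm of the plate, 1.5 mm off its face, so that the plate cannot leave the pins. Grows as the lever swings out to the stand's front and down, to a stop at 1.2 rad; from 0.9 rad the nose is clear of the plate. Friction (3 N at the ball) holds it where it is left.
- clamp_ball (a point): centre of the black ball, 27 mm in diameter, on the end of the clamp lever, 62 mm from the hinge line. Shut, it is 120 mm above the bench, the lever leaning 20 degrees from upright to the stand's front; fully open, the lever lies level, 62 mm above the bench. Both sides of the ball are free: it can be pinched from above across the seat's y.
- clamp_hinge (a point): point on the clamp's hinge line, in the stand's middle plane; the line runs along the seat's y axis, and opening turns the ball about the seat's -y axis
- filling_knife: wide filling knife with green handle, 220 x 95 x 20 mm, lying on the bench; bystander; origin at the centre of its underside
- beaker: light plastic beaker, 70 mm wide, 77 mm high, standing on the bench; bystander; origin at the centre of its underside
- sanding_block: sanding block, 64 x 102 x 26 mm, on the bench; bystander; origin at the centre of its underside

How it is judged:
By the outcome, as a careful person would: the job done as asked, in the order asked, and still so for the second after the job is handed in, with the robot touching nothing.
It also fails if it takes over 72 s, if anything falls off the work surface, if the arm or the gripper's body presses on something with over 40 N, if the wrist force passes 120 N, or if a joint passes its speed limit or range.

ROBOT

A 6-joint arm with a two-finger parallel gripper is mounted at the origin on a cart in front of the work surface, level with it; the furniture and walls round the work are solid. World frame = base frame: x ahead of the robot, y to its left, z up, the work surface at z = 0. Lengths are in m, angles in degrees, forces in N, time in s.
With the tool pointing down it reaches from about 0.325 to 0.85 m from the base axis. Payload 15.5 kg.
Tool frame: the origin (TCP) lies midway between the tips of the shut fingers; the grasp point (between the pads) lies 19 mm behind it; z points along the fingers, y is the line along which they close (so a half turn about z gives the same grasp; the last joint's range is limited). The gripper opens to 91 mm and grips with 3 to 60 N. Pads are 32 mm wide; open, the fingers measure 118 mm over their backs; the gripper's body (76 mm by 178 mm) begins 60 mm behind the grasp point.
Start: joints at [-82.477, 28.281, 77.091, -0, 74.628, -5.472], TCP at [0.141, -0.609, 0.214] pointing down, gripper open.
Joint ranges: [-166.48, 166.48], [-47.26, 123.95], [12.59, 153.08], [-70.14, 250.14], [6.76, 159.57], [-176.63, 176.63]. Speed limits (degrees/s): [108.29, 108.29, 147.25, 172.46, 172.46, 172.46].

INTERFACE

Orientations are given as a 3x3 rotation matrix whose columns are the frame's x, y, z axes.
In Python, from bench import ctrl, viewer, workorder, status gives the robot as it stands (ctrl), with the cameras (viewer), the job (workorder) and the readings (status). Calls block until the motion is done:
- ctrl.goto(position, orientation): joint-space move of the TCP to a pose.
- ctrl.move_l(position, vel=0.15, ori=None, contact_N=None): straight line of the TCP; ori=None keeps the orientation; vel is the mean speed in m/s. With contact_N (N) it stops when the force on the tool has changed by that much, and returns True; else False.
- ctrl.movej(angles): joint-space move.
- ctrl.command_gripper(opening): opening from 0.0 (shut) to 1.0 (fully open); the grip force is fixed at half the most; returns when the fingers have stopped.
- ctrl.sleep(seconds).
- ctrl.ik(position, orientation): joint angles nearest the present ones, or None.
- viewer.read_camera(name): name is "side" or "top"; returns the picture (420x560x3 uint8, blue, green, red); there is no depth.
- viewer.camera_params(name): a dict with "fx", "fy", "cx", "cy" (pixels), "pose" (4x4, takes a point from camera to world coordinates). Camera axes: x right, y up, looking along -z (the intrinsics and any distortion apply to the point x, -y, -z); pixel columns grow to the right and rows downward; lengths in m; the calibration is good to about 2 mm. A picture is of the moment at which its call begins. camera_params takes no time and is no camera call.
A pose or a line that the arm cannot do raises ctrl.MotionError and nothing moves.
- workorder.sign_off(): hands the job in; it is judged then, once.
Readings, each from a call of its own:
- status.current_t(): time.
- status.current_q(): joint angles.
- status.current_dq(): joint speeds.
- status.current_effort(): joint torques, N m.
- status.current_tool_pos(): TCP position.
- status.current_eef_rot(): TCP orientation.
- status.current_contact_force(): force on the tool from outside, world axes, zero at the start.
- status.current_wrist_torque(): the same for the moment, N m.
- status.current_grip_width(): opening from 0.0 (shut) to 1.0 (fully open).
- status.current_grasp_force(): force on a finger pad.
Only numpy, scipy, OpenCV 4.12 (cv2) and the standard library are available. Lean on these libraries where they do the work, as an engineer would, in place of code of your own. Each camera call takes 0.05 s, during which the arm holds its last target. There are 200 camera calls.

## Working session

There is one attempt and no reset: what is moved stays moved. The work goes in short steps, each a Python script; the robot and the scene stay as the last script left them, time stands still between calls to the robot, and variables do not carry over. Pictures are saved under pics/ and viewed, at most 10 in all, crops included, and the job is handed in when it is done.

```bash
ls; mkdir -p pics
python3 - <<'E'
from bench import ctrl, viewer, workorder, status
import cv2,numpy as np
np.set_printoptions(precision=4,suppress=True)
for n in("side","top"):
    cv2.imwrite(f"pics/{n}0.png",viewer.read_camera(n)); print(n,viewer.camera_params(n))
print(status.current_t(),status.current_eef_rot())
E
```

```text
bench.py
pics
side {'fx': 462.0687700757046, 'fy': 462.0687700757046, 'cx': 272.9157326227189, 'cy': 214.0761932827761, 'pose': array([[-0.8614,  0.2538, -0.44  ,  0.0249],
       [-0.5078, -0.4126,  0.7562,  0.9334],
       [ 0.0104,  0.8749,  0.4843,  0.7509],
       [ 0.    ,  0.    ,  0.    ,  1.    ]])}
top {'fx': 523.799194832464, 'fy': 523.799194832464, 'cx': 272.6408975696535, 'cy': 219.08158661275542, 'pose': array([[ 0.0025,  0.9925, -0.1224,  0.4275],
       [-1.    ,  0.0029,  0.0033, -0.0093],
       [ 0.0037,  0.1224,  0.9925,  1.5933],
       [ 0.    ,  0.    ,  0.    ,  1.    ]])}
0.1 [[ 0.9744  0.2249 -0.0001]
 [ 0.2249 -0.9744  0.0011]
 [ 0.0001 -0.0011 -1.    ]]
```

View pics/side0.png

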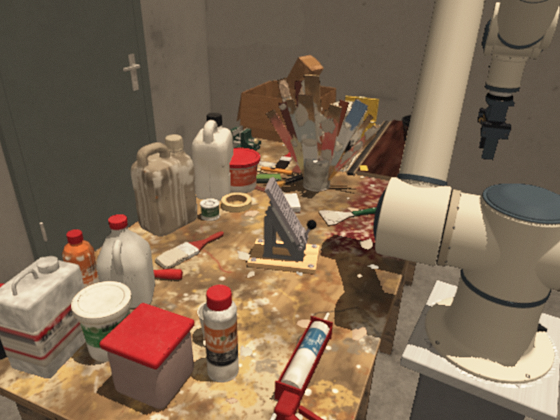

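View pics/top0.png

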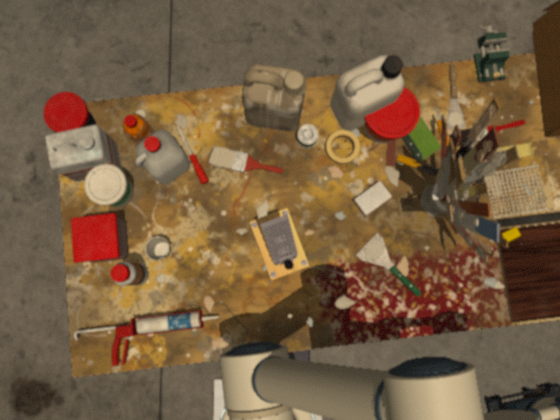

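The side view shows the stand at (285,235) with the black ball at (311,224). In the top view the stand is at (280,243) and the ball at (288,264). The knife at (390,265), the sanding block at (373,198) and the beaker, probably at (158,246), are all clear of it. I'll enlarge both views for measuring.

Run:
```python
import cv2,numpy as np
a=cv2.imread("pics/side0.png")[165:275,235:335]; b=cv2.imread("pics/top0.png")[195:290,235:325]
f=lambda x:cv2.resize(x,None,fx=6,fy=6,interpolation=cv2.INTER_CUBIC)[:600]
a=cv2.resize(a,(400,440),interpolation=cv2.INTER_CUBIC);b=cv2.resize(b,(400,422),interpolation=cv2.INTER_CUBIC)
o=np.zeros((440,800,3),np.uint8);o[:440,:400]=a;o[:422,400:]=b
for k in range(0,800,40): cv2.putText(o,str(k//4+235 if k<400 else round((k-400)/4.444+235)),(k,438),0,.35,(0,255,255))
cv2.imwrite("pics/z.png",o)
```

```text
(no output)
```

View pics/z.png

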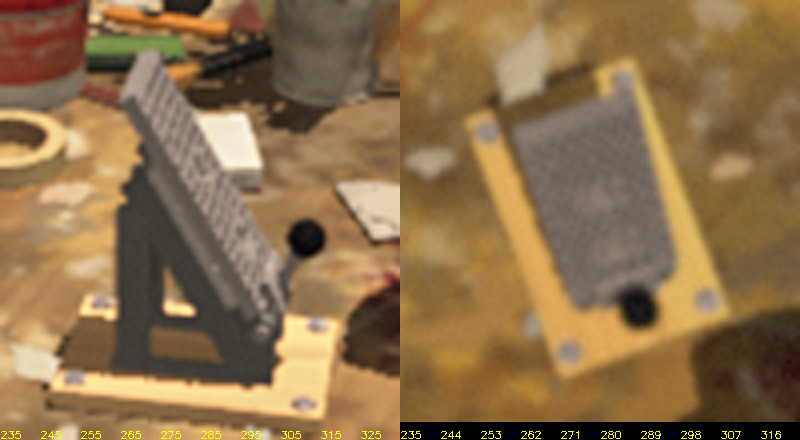

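The enlarged view shows the plate's top edge corners at side (274.5,178) and (268,191), top (260.4,223.8) and (287.2,215.3). The ball is at side (311.5,224.3), top (288.3,263.9). The foot screws are visible in both views.

```bash
cat > h.py <<'E'
import numpy as np,cv2
from scipy.optimize import least_squares
from scipy.spatial.transform import Rotation as R
from bench import ctrl, viewer, workorder, status
np.set_printoptions(precision=4,suppress=True)
CP={n:viewer.camera_params(n) for n in("side","top")}
def proj(n,P):
    c=CP[n];T=np.linalg.inv(c["pose"]);p=np.atleast_2d(P)@T[:3,:3].T+T[:3,3]
    return np.c_[c["cx"]+c["fx"]*p[:,0]/-p[:,2],c["cy"]+c["fy"]*-p[:,1]/-p[:,2]]
def tri(s,t):
    r=least_squares(lambda X:np.r_[proj("side",X)[0]-s,proj("top",X)[0]-t],[.4,0,.1]);return r.x,np.abs(r.fun).max()
C6=np.array([[.5,0,-.866025],[0,1,0],[.866025,0,.5]])  # seat axes in stand frame
def seatR(yaw): return R.from_euler('z',yaw).as_matrix()@C6
E
python3 - <<'E'
from h import *
S=lambda x,y:np.array([x/4+234.6,y/4+164.6]);T=lambda x,y:np.array([(x-400)/4.444+234.6,y/4.444+194.6])
pts={'ball':(S(306,237),T(637,306)),'pl+y':(S(130,104),T(513,128)),'pl-y':(S(158,56),T(632,92)),
'sA(+y far)':(S(76,377),T(487,132)),'sB(-y far)':(S(102,302),T(624,80)),'sC(+y near)':(S(303,404),T(568,352)),'sD':(S(317,325),T(707,300))}
X={}
for k,(s,t) in pts.items():
    X[k],e=tri(s,t);print(k,X[k],round(e,2))
a=lambda v:np.degrees(np.arctan2(v[1],v[0]))
v=X['pl+y']-X['pl-y'];print("plate yaw",a(v)-90,np.linalg.norm(v))
A,B,C,D=[X[k] for k in pts if k[0]=='s']
print("foot yaw",a(A-C),a(B-D),a(A-B)-90,a(C-D)-90,"centre",(A+B+C+D)/4)
yaw=a(A-C+B-D);m=(X['pl+y']+X['pl-y'])/2
Rs=seatR(np.radians(yaw));o=m-Rs@[.089,0,.012];print("seat origin",o)
c=(A+B+C+D)/4
print("in stand frame: ball",Rs.T@(X['ball']-o)*1e3,"foot c lateral",(Rs.T@(c-o))*1e3)
print(CP['top'].keys())
E
```

```text
ball [ 0.4827 -0.058   0.1204] 0.44
pl+y [0.5807 0.0172 0.2274] 1.52
pl-y [ 0.6019 -0.0531  0.2289] 1.71
sA(+y far) [0.605  0.041  0.0196] 0.14
sB(-y far) [ 0.6414 -0.0521  0.0192] 0.03
sC(+y near) [ 0.4565 -0.0144  0.018 ] 0.08
sD [ 0.4917 -0.1081  0.0185] 0.05
plate yaw 16.75693472289879 0.07346957617342484
foot yaw 20.443741941910993 20.51624856430814 21.333780329303593 20.604760498579353 centre [ 0.5487 -0.0334  0.0188]
seat origin [ 0.5594 -0.0299  0.1451]
in stand frame: ball [-62.2204   0.5103  58.389 ] foot c lateral [-114.9778    0.4183  -53.3834]
dict_keys(['fx', 'fy', 'cx', 'cy', 'pose'])
```

Screws and ball triangulate to about 0.1–0.4 px, and the screw height of 18–19 mm matches the foot. That gives yaw ≈ 20.6° and a consistent lateral position. The plate corner clicks are worse, so I'll fit the remaining offset with an overlay.

```bash
cat >> h.py <<'E'
def plateC(z=(0,.012)): return np.array([[x,y,w] for w in z for x,y in((-.091,-.038),(-.091,.038),(.089,.038),(.089,-.038))])
E
python3 - <<'E'
from h import *
S=lambda x,y:np.array([x/4+234.6,y/4+164.6]);T=lambda x,y:np.array([(x-400)/4.444+234.6,y/4.444+194.6])
scr=[(S(76,377),T(487,132)),(S(102,302),T(624,80)),(S(303,404),T(568,352)),(S(317,325),T(707,300))]
sl=np.array([[1,1],[1,-1],[-1,1],[-1,-1]])
ball=(S(306,237),T(637,306))
pl=[(S(130,104),T(513,128)),(S(158,56),T(632,92))]
def res(p):
    x,y,yaw,hx,hy,zf,dx,bx,zb=p;Rz=R.from_euler('z',yaw).as_matrix();o=np.array([x,y,0])
    r=[]
    for k in range(4):
        P=o+Rz@[sl[k,0]*hx,sl[k,1]*hy,zf]
        r+=[proj('side',P)[0]-scr[k][0],proj('top',P)[0]-scr[k][1]]
    P=o+Rz@[bx,0,zb];r+=[proj('side',P)[0]-ball[0],proj('top',P)[0]-ball[1]]
    so=o+Rz@[dx,0,.153]
    for k in range(2):
        P=so+Rz@C6@[.089,.038*(1-2*k),.012];r+=[(proj('side',P)[0]-pl[k][0])*.5,(proj('top',P)[0]-pl[k][1])*.5]
    return np.concatenate(r)
f=least_squares(res,[.549,-.033,.36,.08,.05,.018,0,-.08,.12],loss='soft_l1',f_scale=.3)
x,y,yaw,hx,hy,zf,dx,bx,zb=f.x;print(f.x,np.degrees(yaw));print(res(f.x).reshape(-1,2))
Rz=R.from_euler('z',yaw).as_matrix();so=np.array([x,y,0])+Rz@[dx,0,.153];print("seat o",so,"ball",np.array([x,y,0])+Rz@[bx,0,zb])
o=np.zeros((600,800,3),np.uint8)
for i,(n,c0,r0) in enumerate((('side',258,170),('top',252,205))):
    im=cv2.imread(f"pics/{n}0.png")[r0:r0+75,c0:c0+50]
    im=cv2.resize(im,(400,600),interpolation=cv2.INTER_CUBIC)
    q=(proj(n,so+plateC()@(Rz@C6).T)-[c0,r0]+.5)*8
    for a,b in((4,5),(5,6),(6,7),(7,4),(2,6),(3,7),(2,3),(1,2),(1,5)): cv2.line(im,*[tuple(int(v) for v in q[k]) for k in(a,b)],(0,255,0) if min(a,b)>3 else (0,0,255),1)
    o[:,i*400:i*400+400]=im
cv2.imwrite("pics/ov.png",o)
E
```

```text
[ 0.5486 -0.0332  0.3587  0.0796  0.0499  0.019   0.0108 -0.0703  0.1204] 20.55173675188921
[[-0.4267  0.2106]
 [-0.1108 -0.0437]
 [ 0.1457  0.121 ]
 [-0.0158  0.2556]
 [-0.0721 -0.2933]
 [ 0.0254  0.0678]
 [-0.0296 -0.1087]
 [-0.0279  0.0906]
 [-0.4985 -0.0197]
 [ 0.151   0.3684]
 [-0.2914 -1.3974]
 [ 0.152   1.1449]
 [-1.1917 -1.3861]
 [ 0.4078  0.1595]]
seat o [ 0.5588 -0.0294  0.153 ] ball [ 0.4828 -0.0579  0.1204]
```

View pics/ov.png

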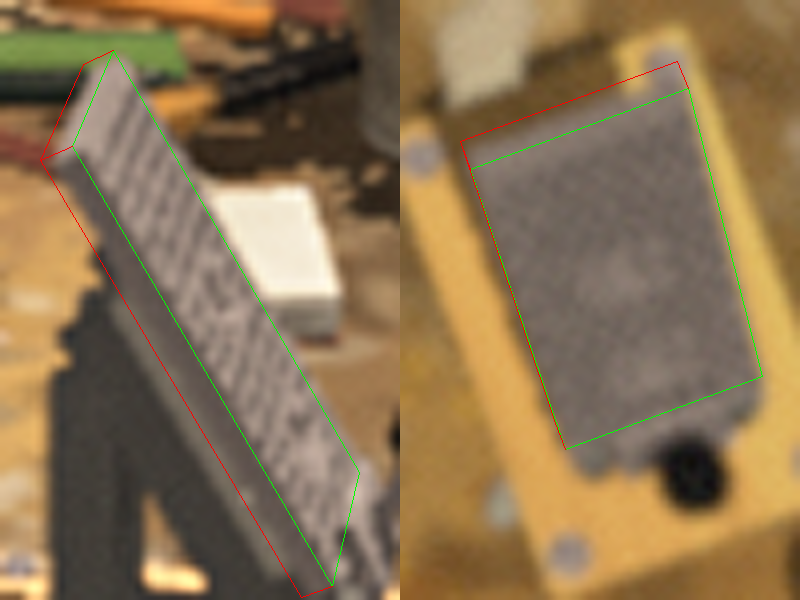

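The overlay agrees to within 1–2 px. In the top view the plate's end lies about 1.5 px below the model, so the seat's fore–aft offset is a few mm too large. I'll refine it on image gradients.

```bash
cat >> h.py <<'E'
from scipy.ndimage import map_coordinates,gaussian_filter
E_={'top':[(2,3),(6,7),(4,7),(5,6)],'side':[(7,4),(6,7),(2,3),(5,6),(2,6)]}
def grad(n,im):
    g=gaussian_filter(im.astype(float),(.8,.8,0));gy,gx=np.gradient(g,axis=(0,1));return np.hypot(gx,gy).max(2) if 0 else np.stack([gx,gy])
def prof(n,G,so,Rm,offs):
    q=proj(n,so+plateC()@Rm.T);out={}
    for a,b in E_[n]:
        d=q[b]-q[a];u=np.array([-d[1],d[0]])/np.linalg.norm(d);t=np.linspace(.12,.88,60)
        if {a,b} in({4,7},{5,6}): t=t if a>b else t  # skip the clamp end
        P=q[a]+t[:,None]*d
        out[(a,b)]=[np.linalg.norm(sum(np.stack([map_coordinates(G[k][...,c],[(P+o*u)[:,1],(P+o*u)[:,0]],order=1) for c in range(3)])*u[k] for k in(0,1)).mean(1)) for o in offs]
    return out
E
python3 - <<'E'
from h import *
x,y,yaw=.5486,-.0332,np.radians(20.55)
G={n:grad(n,cv2.imread(f"pics/{n}0.png")) for n in CP}
Rz=R.from_euler('z',yaw).as_matrix()
def score(p,full=False):
    Rm=seatR(yaw+p[3]);so=np.array([x,y,.153])+Rz@p[:3]
    return -sum(v[0] for n in CP for v in prof(n,G[n],so,Rm,[0]).values())
from scipy.optimize import minimize
for p0 in([.0108,0,0],[.006,0,0]):
  f=minimize(lambda p:score([p[0],p[1],0,np.radians(p[2]*1000)]),p0,method='Nelder-Mead',options=dict(initial_simplex=np.array(p0)+np.vstack([np.zeros(3),np.diag([.003,.002,.001])])))
  print(f.x*[1e3,1e3,1e3],f.fun,score([*p0,0]))
for dx in(.0108,f.x[0]):
  for n in CP:
    so=np.array([x,y,.153])+Rz@[dx,0,0];offs=np.arange(-4,4.1,.25)
    for k,v in prof(n,G[n],so,seatR(yaw),offs).items(): print(round(dx,4),n,k,offs[np.argmax(v)],np.round(v[8:25:2],0))
E
```

```text
[6.6607 3.0911 0.7905] -222.55717137514114 -171.92842856485416
[6.6576 3.0949 0.7885] -222.5572654427326 -200.9539230520587
0.0108 side (7, 4) -0.25 [ 4.  6. 11. 13. 13. 10.  5.  1.  1.]
0.0108 side (6, 7) -1.5 [51. 55. 50. 38. 23. 11.  2.  5. 11.]
0.0108 side (2, 3) 1.25 [ 5.  3.  4. 16. 31. 46. 54. 53. 42.]
0.0108 side (5, 6) 0.75 [ 7.  2.  6. 15. 24. 30. 30. 25. 17.]
0.0108 side (2, 6) 1.25 [16. 14. 12.  8.  8. 13. 18. 17. 11.]
0.0108 top (2, 3) 1.25 [ 1.  2.  5.  9. 13. 16. 18. 18. 16.]
0.0108 top (6, 7) -2.5 [17. 14. 11.  7.  3.  2.  4.  6.  8.]
0.0108 top (4, 7) -0.25 [17. 25. 32. 37. 37. 33. 24. 14.  5.]
0.0108 top (5, 6) -1.75 [38. 38. 33. 26. 19. 13.  9.  6.  3.]
0.0067 side (7, 4) 1.0 [ 4.  4.  3.  5.  9. 13. 14. 11.  7.]
0.0067 side (6, 7) -3.0 [38. 24. 12.  3.  4. 10. 17. 23. 25.]
0.0067 side (2, 3) -0.25 [14. 30. 45. 55. 55. 45. 30. 15.  3.]
0.0067 side (5, 6) -0.5 [11. 20. 28. 31. 28. 20. 12.  6.  3.]
0.0067 side (2, 6) -3.25 [20. 10.  8. 19. 27. 31. 27. 19. 10.]
0.0067 top (2, 3) -0.25 [ 9. 13. 16. 18. 18. 15. 12.  8.  4.]
0.0067 top (6, 7) -4.0 [ 6.  3.  2.  5.  7.  9. 10. 10.  8.]
0.0067 top (4, 7) -0.25 [19. 27. 34. 38. 37. 31. 22. 11.  4.]
0.0067 top (5, 6) -1.75 [37. 37. 33. 26. 19. 13.  9.  6.  3.]
```

Foot and ball give the lateral position and yaw, and edge (2,3) agrees in both views for dx ≈ 7 mm. Next I'll check IK for all the key poses.

```bash
cat >> h.py <<'E'
yaw=np.radians(20.55);Rz=R.from_euler('z',yaw).as_matrix();SR=seatR(yaw)
so=np.array([.5486,-.0332,.153])+Rz@[.0070,0,0]
ball0=np.array([.4828,-.0579,.1204]);hinge=ball0-Rz@[-.062*np.sin(np.radians(20)),0,.062*np.cos(np.radians(20))]
DOWN=Rz@np.diag([1.,-1,-1])
def ballp(th): a=np.radians(20)+th;return hinge+Rz@[-.062*np.sin(a),0,.062*np.cos(a)]
UP=np.array([0,0,1.])
def tool(s):  # tool pose along the slope; s=+-1: tool y = s*seat z
    z=-SR[:,0];y=s*SR[:,2];return np.c_[np.cross(y,z),y,z]
def sp(x,y,z): return so+SR@[x,y,z]   # seat -> world
E
python3 - <<'E'
from h import *
print("hinge",hinge,"in seat",SR.T@(hinge-so))
for th in(0,1.2): print(ctrl.ik(ballp(th)-.019*UP,DOWN))
for s in(1,-1):
    for p in((.17,0,.006),(.056,0,.006),(.056,0,.03),(.11,0,.10)): print(s,sp(*p),ctrl.ik(sp(*p),tool(s)))
E
```

```text
hinge [ 0.5027 -0.0505  0.0621] in seat [-0.1067 -0.      0.0031]
[-13.8789  26.2835 103.7777  -0.      49.9389  55.5711]
[-16.8288  30.2834 111.4456  -0.      38.271   52.6212]
1 [ 0.6299 -0.0027  0.3032] [ -0.0312  42.4388  43.2105 -11.9845 122.1702 155.5375]
1 [ 0.5765 -0.0227  0.2045] [ -1.5806  40.8523  61.6153 -11.2657 105.3834 157.5731]
1 [ 0.557  -0.03    0.2165] [ -2.2031  38.5912  64.3771 -11.5364 104.7726 157.0592]
1 [ 0.5256 -0.0418  0.2983] [ -3.2846  32.2546  63.7753 -12.528  111.3371 154.4414]
-1 [ 0.6299 -0.0027  0.3032] [ -0.0312  42.4388  43.2105 -11.9845 122.1702 -24.4625]
-1 [ 0.5765 -0.0227  0.2045] [ -1.5806  40.8523  61.6153 -11.2657 105.3834 -22.4269]
-1 [ 0.557  -0.03    0.2165] [ -2.2031  38.5912  64.3771 -11.5364 104.7726 -22.9408]
-1 [ 0.5256 -0.0418  0.2983] [ -3.2846  32.2546  63.7753 -12.528  111.3371 -25.5586]
```

Run:
```python
from h import *
t=lambda m:print(m,round(status.current_t(),2),status.current_contact_force(),status.current_tool_pos())
ctrl.goto(ballp(0)+.10*UP,DOWN);t("above")
print(ctrl.move_l(ballp(0)-.019*UP,vel=.15,contact_N=10));t("at")
ctrl.command_gripper(0);t("grip");print(status.current_grip_width()*91)
for th in np.linspace(0,1.19,6)[1:]: ctrl.move_l(ballp(th)-.019*UP,vel=.15)
t("opened")
ctrl.command_gripper(1)
ctrl.move_l(ballp(1.19)+.10*UP,vel=.25)
t("up")
cv2.imwrite("pics/side1.png",viewer.read_camera("side"));cv2.imwrite("pics/top1.png",viewer.read_camera("top"))
ctrl.goto(sp(.18,0,.006),tool(1));t("pre")
s=cv2.imread("pics/side1.png")[165:275,235:335];cv2.imwrite("pics/s1.png",cv2.resize(s,None,fx=5,fy=5,interpolation=2))
```

```text
above 2.42 [ 0.6258 -0.259  -0.3213] [ 0.4829 -0.0586  0.2204]
False
at 3.36 [ 0.2389 -0.8347  0.3387] [ 0.4832 -0.0581  0.102 ]
grip 4.38 [ 1.62   -5.0971 -2.2141] [ 0.4831 -0.0583  0.1015]
25.086072586181395
opened 5.63 [ 4.959  -1.4418 -1.9421] [ 0.4456 -0.0725  0.0447]
up 7.34 [ 0.3562 -0.002  -0.6135] [ 0.4446 -0.0722  0.1642]
pre 9.08 [1.0953 0.0298 0.1493] [ 0.6343 -0.0013  0.3114]
```

View pics/s1.png

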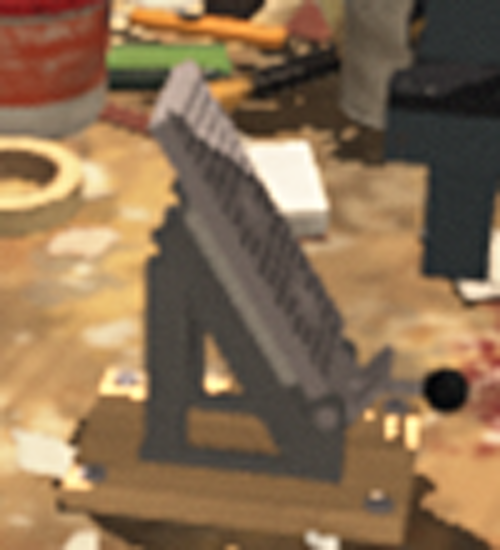

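The clamp is open: the lever is level and the ball sits at (445,390) in the crop. The plate is still seated. Next I'll grasp it.

Run:
```python
from h import *
def t(m): print(m,round(status.current_t(),2),"F seat",SR.T@status.current_contact_force(),"tcp seat mm",1e3*SR.T@(status.current_tool_pos()-so))
t("0")
print(ctrl.move_l(sp(.056,0,.006),vel=.15,contact_N=10));t("at")
ctrl.command_gripper(0);t("grip");print(status.current_grip_width()*91,status.current_grasp_force())
ctrl.sleep(.1);t("g2")
ctrl.move_l(sp(.056,0,.012),vel=.05);t("+6")
ctrl.move_l(sp(.056,0,.030),vel=.08);t("+24")
ctrl.move_l(sp(.09,0,.11),vel=.2);t("away");print(status.current_eef_rot()-tool(1))
for n in CP: cv2.imwrite(f"pics/{n}2.png",viewer.read_camera(n))
s=cv2.imread("pics/side2.png")[120:260,200:370];u=cv2.imread("pics/top2.png")[180:290,220:340]
o=np.zeros((440,800,3),np.uint8);s=cv2.resize(s,(400,330),interpolation=2);u=cv2.resize(u,(400,367),interpolation=2);o[:330,:400]=s;o[:367,400:]=u
cv2.imwrite("pics/z2.png",o)
```

```text
0 9.08 F seat [ 0.6473 -0.3566 -0.8226] tcp seat mm [179.4144  -0.2126   6.027 ]
False
at 10.06 F seat [ 0.0384  0.0257 -0.0791] tcp seat mm [56.9068 -0.1922  5.85  ]
grip 11.43 F seat [ 0.2159  1.0206 -0.1847] tcp seat mm [55.9833  0.0087  6.0097]
0.7049719921816394 0.0
g2 11.53 F seat [ 0.2034 -0.262  -0.2232] tcp seat mm [56.0096  0.0007  6.012 ]
+6 11.79 F seat [-0.7698  0.0553  0.4638] tcp seat mm [56.2265 -0.0718 12.3371]
+24 12.17 F seat [-0.0955  0.1315 -0.539 ] tcp seat mm [56.3729 -0.0795 30.5197]
away 12.75 F seat [ 0.0282  0.1652 -1.4564] tcp seat mm [ 89.6224   0.0299 109.4393]
[[-0.     -0.0001  0.0001]
 [-0.     -0.0001  0.0002]
 [-0.0001 -0.0001 -0.0001]]
```

View pics/z2.png

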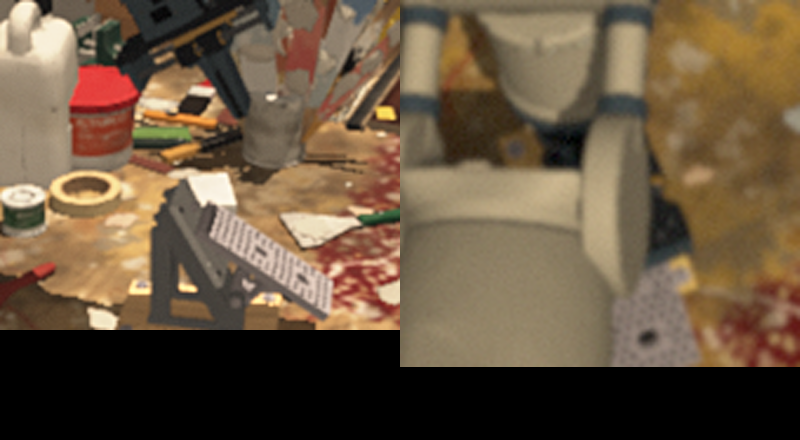

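The grasp missed: grip width was 0.7 mm and the arm's wrist hides much of the top view. The plate has come off the pins. It now leans forward over the clamp, coarse face up, with its top edge against the seat around (205,215) and its lower end at (325,300). The joint-space move to the pre-grasp pose evidently swept the fingers through it. I'll retreat, look properly and mend it.

Run:
```python
from h import *
ctrl.move_l(sp(.17,0,.13),vel=.3)
q=np.array(status.current_q());q[0]-=55;ctrl.movej(q)
ctrl.command_gripper(1)
print(status.current_t(),status.current_tool_pos())
for n in CP: cv2.imwrite(f"pics/{n}3.png",viewer.read_camera(n))
s=cv2.imread("pics/side3.png")[165:275,240:350];u=cv2.imread("pics/top3.png")[205:305,240:340]
o=np.hstack([cv2.resize(s,(400,400),interpolation=2),cv2.resize(u,(400,400),interpolation=2)])
cv2.imwrite("pics/z3.png",o)
```

```text
16.475 [ 0.2712 -0.4573  0.3648]
```

View pics/z3.png

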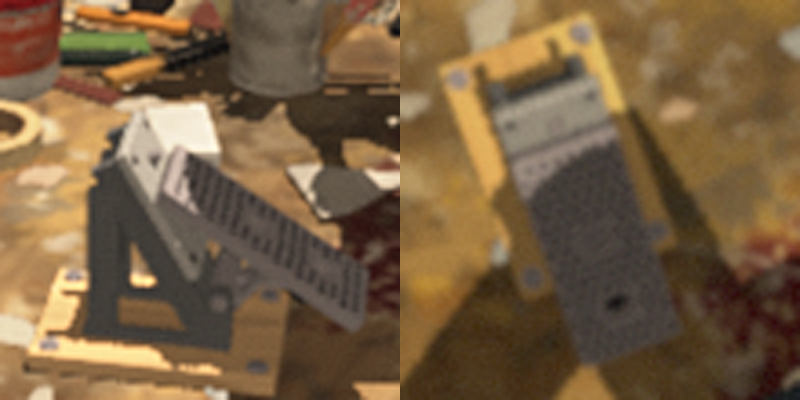

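The plate is intact, coarse face up, tilted about 36°. In the crop its top end meets the seat at (512,155)–(615,125) and its lower end overhangs the front at (585,365)–(682,330). The round hole at (615,302) is at the front end, so the free end still points up the slope. I'll fit its pose and plan to re-seat it with a pinch across its 76 mm width.

```bash
cat >> h.py <<'E'
PC=np.array([[x,y,w] for w in(-.006,.006) for x,y in((-.09,-.038),(-.09,.038),(.09,.038),(.09,-.038))])
E
python3 - <<'E'
from h import *
from scipy.optimize import minimize
S=lambda x,y:np.array([x/3.636+239.6,y/3.636+164.6]);T=lambda x,y:np.array([(x-400)/4+239.6,y/4+204.6])
obs=[('side',7,S(185,149)),('side',6,S(168,187)),('side',4,S(364,265)),('side',5,S(354,318)),
('top',6,T(512,157)),('top',7,T(615,126)),('top',5,T(585,365)),('top',4,T(682,331)),]
hole=[('top',np.array([-.05,0,.006]),T(615,302))]
def pose(p): return R.from_euler('ZYX',p[3:]).as_matrix(),p[:3]
def res(p):
    M,t=pose(p);P=PC@M.T+t
    return np.concatenate([proj(n,P[k])[0]-o for n,k,o in obs]+[proj(n,M@h+t)[0]-o for n,h,o in hole])
f=least_squares(res,[.5,-.05,.13,.36,-.6,0],loss='soft_l1',f_scale=.5,x_scale=[.1,.1,.1,1,1,1])
p=f.x;print(p[:3],np.degrees(p[3:]));print(res(p).reshape(-1,2))
# gradient refinement
G={n:grad(n,cv2.imread(f"pics/{n}3.png")) for n in CP}
ED={'top':[(4,5),(4,7),(5,6),(6,7)],'side':[(4,7),(5,6),(6,7),(4,5),(1,2)]}
def sc(p,each=False):
    M,t=pose(p);P=PC@M.T+t;out=[]
    for n in CP:
        q=proj(n,P)
        for a,b in ED[n]:
            d=q[b]-q[a];u=np.array([-d[1],d[0]])/np.linalg.norm(d);X=q[a]+np.linspace(.08,.92,50)[:,None]*d
            g=sum(np.stack([map_coordinates(G[n][k][...,c],[X[:,1],X[:,0]],order=1) for c in range(3)])*u[k] for k in(0,1)).mean(1)
            out.append(np.linalg.norm(g))
    return np.array(out) if each else -np.sqrt(out).sum()
st=np.array([.003,.003,.003,.03,.03,.03])
p2=minimize(sc,p,method='Nelder-Mead',options=dict(initial_simplex=p+np.vstack([np.zeros(6),np.diag(st)]),maxiter=1500,xatol=1e-5,fatol=1e-4)).x
print("refined",p2[:3],np.degrees(p2[3:]));print(sc(p,1),sc(p2,1))
for nm,v in(('clicks',p),('ref',p2)):
    M,t=pose(v);print(nm,"corners in seat frame mm\n",1e3*((PC@M.T+t)-so)@SR, "ends z",(PC@M.T+t)[:,2])
np.save("p.npy",np.array([p,p2]))
o=[]
for n,(r0,c0) in{'side':(160,240),'top':(205,240)}.items():
    im=cv2.resize(cv2.imread(f"pics/{n}3.png")[r0:r0+105,c0:c0+105],(400,400),interpolation=2)
    for v,col in((p,(0,255,0)),(p2,(0,0,255))):
        M,t=pose(v);q=(proj(n,PC@M.T+t)-[c0,r0]+.5)*400/105
        for a,b in((4,5),(5,6),(6,7),(7,4),(1,2),(1,5),(2,6)): cv2.line(im,*[tuple(int(z) for z in q[k]) for k in(a,b)],col,1)
    o.append(im)
cv2.imwrite("pics/ov3.png",np.hstack(o))
for nm,v in(('c',p),('r',p2)):
    M,t=pose(v)
    tr=np.c_[M[:,0],-M[:,1],-M[:,2]]
    for h in(-.005,.1): print(nm,ctrl.ik(t+M@[0,0,h],tr),ctrl.ik(t+M@[0,0,h],tr@np.diag([-1,-1,1])))
tr=np.c_[SR[:,0],-SR[:,1],-SR[:,2]]
for h in(.001,.03,.1): print(h,ctrl.ik(sp(0,0,h),tr),ctrl.ik(sp(0,0,h),tr@np.diag([-1,-1,1])))
E
```

```text
[ 0.479  -0.061   0.1046] [ 20.4481 -33.4873  -2.2614]
[[-1.5037 -3.5859]
 [-1.6562 -0.1951]
 [ 0.8533  0.4484]
 [ 1.5343  1.2776]
 [-0.2291  0.8143]
 [ 0.1737 -0.5152]
 [-0.3558 -0.1757]
 [ 0.1343 -0.2954]
 [ 0.8107  0.3576]]
refined [ 0.4759 -0.0596  0.103 ] [ 20.0687 -32.4116   2.3852]
[22.1512  8.7064  3.5236 10.2678  7.4009  5.8619  8.0946  7.4252 13.0961] [37.5201 11.4282 18.9726 16.886   8.4471  9.0551  8.5905  8.352  15.1502]
clicks corners in seat frame mm
 [[-165.476   -39.6828   82.9534]
 [-166.7472   36.2549   80.1529]
 [  -5.6769   35.9879   -0.1981]
 [  -4.4058  -39.9499    2.6024]
 [-160.123   -39.1975   93.6823]
 [-161.3941   36.7402   90.8818]
 [  -0.3239   36.4731   10.5308]
 [   0.9472  -39.4646   13.3313]] ends z [0.0512 0.0487 0.148  0.1505 0.0612 0.0587 0.158  0.1605]
ref corners in seat frame mm
 [[-168.9481  -36.3372   83.2664]
 [-167.1644   39.6085   85.5173]
 [  -7.6336   38.3321    2.1609]
 [  -9.4173  -37.6136   -0.09  ]
 [-163.3975  -36.7826   93.8962]
 [-161.6138   39.1631   96.1471]
 [  -2.083    37.8867   12.7907]
 [  -3.8667  -38.059    10.5398]] ends
[... 167 characters left out ...]
4.3082]
c [-41.4438   9.1801 128.6158  53.8539  35.3939 -14.4727] [-41.4438   9.1801 128.6158  53.8539  35.3939 165.5273]
r [-34.3752  26.0925 127.1956  74.0749  28.5703 -32.6666] [-34.3752  26.0925 127.1956  74.0749  28.5703 147.3334]
r [-43.641   10.823  125.0511  48.3271  41.8724 -10.742 ] [-43.641   10.823  125.0511  48.3271  41.8724 169.258 ]
0.001 [-38.643   38.2811 135.2422 117.3234  56.8496 -83.355 ] [-38.643   38.2811 135.2422 117.3234  56.8496  96.645 ]
0.03 [-43.0359  35.8732 137.1574 112.5296  57.1083 -82.564 ] [-43.0359  35.8732 137.1574 112.5296  57.1083  97.436 ]
0.1 [-55.4884  28.8982 140.207   97.5021  57.9621 -77.5036] [-55.4884  28.8982 140.207   97.5021  57.9621 102.4964]
```

View pics/ov3.png

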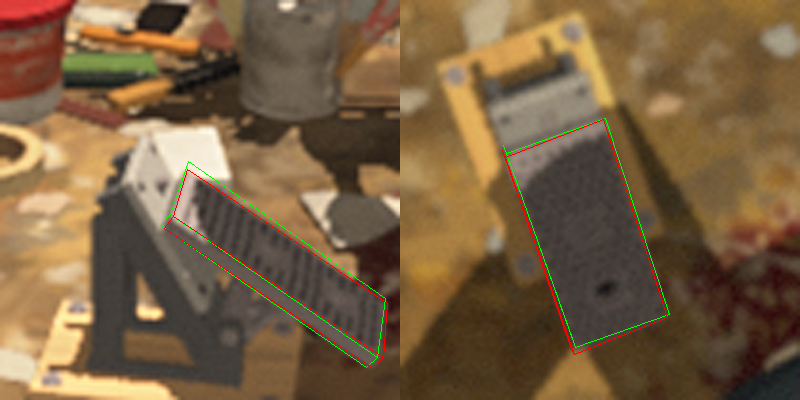

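The fit is consistent: the free end's underside edge touches the seat just below the thin pin, the tilt is about 33°, and the plate is laterally centred. I'll grip it from above across the width at plate x ≈ +40 mm, where nothing flanks the seat. Then I'll draw it out along the seat normal, tilt it to 60° and re-seat it.

```bash
cat >> h.py <<'E'
def t(m): print(m,round(status.current_t(),2),"F seat",SR.T@status.current_contact_force(),"tcp seat mm",1e3*SR.T@(status.current_tool_pos()-so))
Mg=R.from_euler('ZYX',[np.radians(20.55),np.radians(-32.9),0]).as_matrix() # plate as gripped
cg=np.array([.4767,-.0601,.1036]); cg=cg-SR[:,1]*(SR[:,1]@(cg-so))
GL=np.array([.040,0,-.002])
def side_pose(x,z):  # TCP pose that puts the side-pinched plate at seat (x,0,z), plate parallel to the seat
    return sp(x,0,z)+SR@GL, SR@Mg.T@DOWN
E
python3 - <<'E'
from h import *
g=cg+Mg@GL
print(g,[ctrl.ik(*side_pose(-.001,z)) for z in(.006,.06)],ctrl.ik(g,DOWN))
ctrl.goto(g+.10*UP,DOWN)
print("hit",ctrl.move_l(g,vel=.12,contact_N=8));t("at")
ctrl.command_gripper(0);t("grip");print("w",status.current_grip_width()*91,status.current_grasp_force())
if status.current_grip_width()*91>70:
    ctrl.move_l(g+SR[:,2]*.07,vel=.15);t("out")
    ctrl.move_l(*[side_pose(.003,.06)[0]],vel=.12,ori=side_pose(0,0)[1]);t("hover");print("w",status.current_grip_width()*91)
    for n in CP: cv2.imwrite(f"pics/{n}4.png",viewer.read_camera(n))
E
```

```text
[ 0.5092 -0.048   0.1236] [array([-19.0017,  17.823 , 108.3457,  29.565 ,  36.0086,  29.0277]), array([-23.4241,  12.353 , 111.0091,  29.3177,  40.2383,  26.1367])] [-12.0748  25.908   99.1033  -0.      54.9887  57.3752]
hit False
at 19.36 F seat [ 1.2305 -0.1251 -0.7512] tcp seat mm [-49.3448  -0.3096  27.8214]
grip 19.74 F seat [5.0602 0.1964 3.2886] tcp seat mm [-49.4503  -0.2124  27.7971]
w 75.61512571627172 30.012325644493103
out 20.36 F seat [-2.1631 -0.3948 -1.8146] tcp seat mm [-49.8092  -0.1898  97.4652]
hover 21.35 F seat [-4.0919 -0.4612 -2.4636] tcp seat mm [42.664   0.0424 57.8874]
w 75.33776563599737
```

```bash
cat >> h.py <<'E'
def ins(x,z0=.022,c=10):
    ctrl.move_l(side_pose(x,z0)[0],vel=.1)
    h=ctrl.move_l(side_pose(x,.005)[0],vel=.04,contact_N=c)
    z=(SR.T@(status.current_tool_pos()-so))[2]*1e3+2;t(f"ins x={x} hit={h} plate z={z:.1f}");return z
E
python3 - <<'E'
from h import *
for x in(-.001,.0025,-.0045):
    if ins(x)<9: break
for n in CP: cv2.imwrite(f"pics/{n}5.png",viewer.read_camera(n))
s=cv2.imread("pics/side5.png")[150:260,220:330]
cv2.imwrite("pics/z5.png",cv2.resize(s,(600,600),interpolation=2))
E
```

```text
ins x=-0.001 hit=True plate z=6.6 22.39 F seat [-3.0164 -0.6518 -1.8993] tcp seat mm [39.0592 -0.2561  4.631 ]
```

View pics/z5.png

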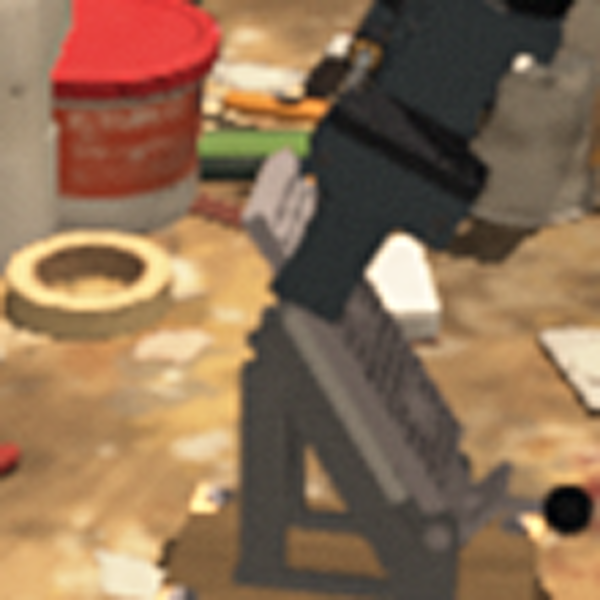

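The plate is seated flat again on the seat, with the free end projecting above the fingers at (280,200) and the clamp ball open at (568,508). Now I'll release, go round high, and check that the pinch is good before lifting.

Run:
```python
from h import *
Rt=side_pose(0,0)[1]
ctrl.command_gripper(1)
p=side_pose(-.001,.006)[0]-Rt[:,2]*.10
ctrl.move_l(p,vel=.25)
p=p.copy();p[2]=.42;ctrl.move_l(p,vel=.3);t("high")
ctrl.goto(sp(.26,0,.006),tool(1));t("pre")
print("hit",ctrl.move_l(sp(.056,0,.006),vel=.2,contact_N=10));t("at")
ctrl.command_gripper(0);ctrl.sleep(.1);t("grip");w=status.current_grip_width()*91;print("w",w,status.current_grasp_force())
for n in CP: cv2.imwrite(f"pics/{n}6.png",viewer.read_camera(n))
if 10<w<14:
    ctrl.move_l(sp(.056,0,.012),vel=.05);t("+6")
    ctrl.move_l(sp(.056,0,.030),vel=.08);t("+24")
    ctrl.move_l(sp(.10,0,.11),vel=.2);t("away");print("w",status.current_grip_width()*91)
```

```text
high 24.12 F seat [-0.5104  0.2057 -0.5115] tcp seat mm [215.5361   0.2315 158.3936]
pre 25.85 F seat [0.3927 0.6213 0.9164] tcp seat mm [259.951   -0.3816   6.2323]
hit False
at 27.02 F seat [ 0.1213 -0.0344  0.4987] tcp seat mm [57.1916 -0.2743  5.8541]
grip 28.3 F seat [ 0.7609 -0.612  -2.4022] tcp seat mm [56.0519 -0.0229  5.791 ]
w 11.917190984180742 30.000151097774506
+6 28.67 F seat [-3.6258  0.5914 -2.3831] tcp seat mm [55.8386  0.0525 12.2616]
+24 29.04 F seat [-2.6011  0.0422 -1.3228] tcp seat mm [56.2963 -0.0524 30.4991]
away 29.65 F seat [-3.7164 -0.2404 -2.8471] tcp seat mm [ 99.5126   0.0832 109.451 ]
w 12.029128630942816
```

Run:
```python
from h import *
q=ctrl.ik(sp(.10,0,.11),tool(-1));print(q);ctrl.movej(q);t("flipped");print("w",status.current_grip_width()*91)
ctrl.move_l(sp(.056,0,.030),vel=.18);ctrl.sleep(.1);t("near")
for n in CP: cv2.imwrite(f"pics/{n}7.png",viewer.read_camera(n))
for dx,dy in((0,0),(0,.002),(0,-.002),(.003,0),(-.003,0)):
    ctrl.move_l(sp(.056+dx,dy,.022),vel=.08)
    h=ctrl.move_l(sp(.056+dx,dy,.0055),vel=.04,contact_N=10);t((dx,dy,h))
    if (SR.T@(status.current_tool_pos()-so))[2]<.0085: break
for n in CP: cv2.imwrite(f"pics/{n}8.png",viewer.read_camera(n))
print("w",status.current_grip_width()*91)
```

```text
[ -3.7527  31.2482  66.2108 -12.6365 109.841  -25.7107]
flipped 32.41 F seat [-3.6899  0.1074 -1.7312] tcp seat mm [ 99.9475   0.0132 109.9378]
w 11.69092779954987
near 33.17 F seat [-2.7153  0.3519 -2.1076] tcp seat mm [57.0583 -0.2401 30.6242]
(0, 0, True) 33.98 F seat [ 6.6187 -0.7075  3.2224] tcp seat mm [56.0533 -0.2621  5.2294]
w 11.879983295332394
```

Run:
```python
from h import *
ctrl.command_gripper(1);ctrl.sleep(.1);t("rel")
ctrl.move_l(sp(.26,0,.006),vel=.3)
above=ballp(1.19)+np.array([0,0,.22])
ctrl.goto(np.array([.50,-.25,.40]),DOWN);t("aside")
for n in CP: cv2.imwrite(f"pics/{n}9.png",viewer.read_camera(n))
f=lambda n,i,r,c:cv2.resize(cv2.imread(f"pics/{n}{i}.png")[r:r+80,c:c+80],(400,400),interpolation=2)
o=np.hstack([f("side",1,172,250),f("side",9,172,250)]);u=np.hstack([f("top",0,202,240),f("top",9,202,240)])
cv2.imwrite("pics/z9.png",cv2.resize(np.vstack([o,u]),(600,600),interpolation=3))
G=grad("side",cv2.imread("pics/side9.png"));G1=grad("side",cv2.imread("pics/side1.png"));offs=np.arange(-4,4.1,.25)
a=prof("side",G1,so,SR,offs);b=prof("side",G,so,SR,offs)
for k in a: print(k,offs[np.argmax(a[k])],offs[np.argmax(b[k])])
```

```text
rel 35.42 F seat [-0.2189 -0.6268 -0.7698] tcp seat mm [55.4167 -0.1309  5.3327]
aside 37.76 F seat [-0.0972 -0.2208 -0.5245] tcp seat mm [ 149.685  -185.7293  234.3638]
(7, 4) 0.75 1.25
(6, 7) -3.0 -3.0
(2, 3) -0.25 -0.25
(5, 6) 0.0 -0.5
(2, 6) -3.25 -3.0
```

View pics/z9.png

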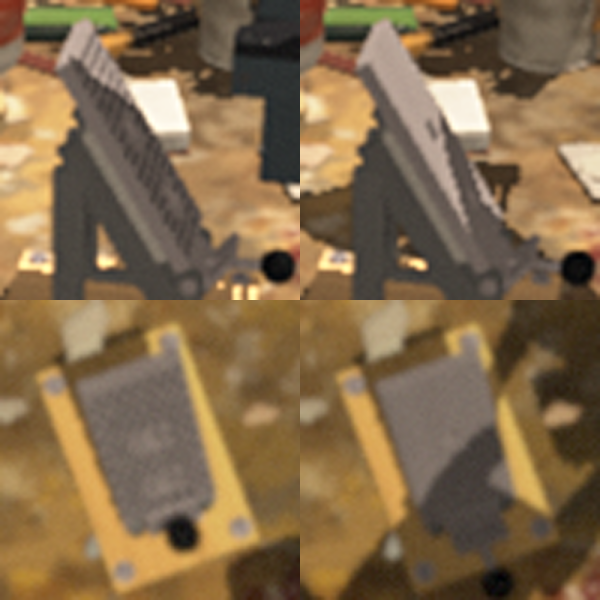

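The right-hand panels show the plain face outward and the free end up, with outlines matching the originally seated plate to within 0.5 px. I'll probe and press the face at two heights to confirm it is home and flat, then shut the clamp.

Run:
```python
from h import *
ctrl.command_gripper(0)
first=True
for x in(.03,-.035):
    a=sp(x,0,.05)
    if first: ctrl.goto(a+.08*UP,DOWN);first=False
    ctrl.move_l(a,vel=.2);ctrl.sleep(.15)
    h=ctrl.move_l(sp(x,0,.018),vel=.03,contact_N=8);t(("press",x,h))
    ctrl.move_l(a,vel=.15)
ctrl.move_l(ballp(1.19)+.12*UP,vel=.2);t("over ball")
ctrl.command_gripper(1)
print(ctrl.move_l(ballp(1.19)-.017*UP,vel=.15,contact_N=10));t("at")
ctrl.command_gripper(0);t("grip");print(status.current_grip_width()*91)
for th in np.linspace(1.19,0,6)[1:]: ctrl.move_l(ballp(th)-.018*UP,vel=.12)
t("shut");ctrl.sleep(.1)
print(ctrl.move_l(ballp(-.05)-.018*UP,vel=.03,contact_N=12));t("pushed");print("ball z",status.current_tool_pos()+.018*UP,ballp(0),ballp(-.05))
```

```text
('press', 0.03, True) 41.67 F seat [ 5.7953 -0.6015  8.8455] tcp seat mm [29.5458  0.0692 25.4056]
('press', -0.035, True) 43.4 F seat [ 6.8465 -0.8465  8.983 ] tcp seat mm [-35.477    0.0845  25.4333]
over ball 44.21 F seat [ 0.1501 -0.5031  0.5662] tcp seat mm [-31.7471  -0.36   117.365 ]
False
at 46.67 F seat [-0.3731  0.2078  0.4782] tcp seat mm [-150.1293   -0.2433   49.2732]
grip 47.69 F seat [-2.4928 -6.1626  2.2482] tcp seat mm [-150.7062   -0.5387   49.2663]
25.26279260805474
shut 49.06 F seat [ 9.1963 -3.0983 10.5782] tcp seat mm [-81.9027  -0.5225  41.6915]
False
pushed 49.41 F seat [ 8.5577 -3.9435 12.7891] tcp seat mm [-80.0051  -0.4885  40.1254]
ball z [ 0.4853 -0.0574  0.1218] [ 0.4828 -0.0579  0.1204] [ 0.4856 -0.0569  0.1214]
```

Both presses stopped at the same depth (25.41 and 25.43 mm), so the plate is flat and home. I'll push the lever a little more to make sure it is on its stop, then release and check.

Run:
```python
from h import *
print(ctrl.move_l(ballp(-.11)-.018*UP,vel=.03,contact_N=15));t("push2")
ctrl.command_gripper(1);ctrl.sleep(.1);t("rel")
ctrl.move_l(ballp(0)+.13*UP,vel=.25)
ctrl.goto(np.array([.45,-.30,.35]),DOWN);t("aside")
I={n:viewer.read_camera(n) for n in CP}
for n,(r,c,w) in{"side":(215,300,24),"top":(252,276,24)}.items():
    cv2.imwrite(f"pics/{n}10.png",I[n])
    for nm,im in(("before",cv2.imread(f"pics/{n}0.png")),("now",I[n])):
        m=(im[r:r+w,c:c+w].max(2)<40)
        k,l,s,ce=cv2.connectedComponentsWithStats(m.astype(np.uint8));j=1+np.argmax(s[1:,4]) if k>1 else 0
        print(n,nm,ce[j]+[c,r],s[j])
```

```text
False
push2 49.68 F seat [ 6.8502 -5.5751 13.6881] tcp seat mm [-77.5317  -0.4531  37.68  ]
rel 50.87 F seat [-0.0987 -0.8392  0.0819] tcp seat mm [-77.5253   0.0081  36.9874]
aside 52.63 F seat [-0.38   -0.7068 -0.6785] tcp seat mm [  73.4461 -214.1575  264.71  ]
side before [311.1786 224.4286] [ 7  6  9  8 56]
side now [310.0294 223.9412] [ 6  5  9  9 68]
top before [288.2059 263.7941] [ 9  9  7  7 34]
top now [288. 263.] [ 9  8  7  7 45]
```

```bash
python3 -c "
from bench import ctrl, viewer, workorder, status
print(status.current_t(),workorder.sign_off())"
```

```text
the job is handed in; nothing more can be done
52.7333 None
```

The job is handed in at 52.7 s: the plate is turned over and seated flat on its pins, plain face outward and free end up, with the clamp shut; early on I knocked the plate off its pins with a careless move and had to re-seat it, and I saw no contact with the knife, beaker or sanding block.

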